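# Turn the sample turntable to the reader

## Robot

A 6-joint arm with a two-finger parallel gripper is mounted at the origin on the work surface. World frame = base frame: x ahead of the robot, y to its left, z up, the work surface at z = 0. Lengths are in m, angles in rad, forces in N, time in s.
With the tool pointing down it reaches from about 0.3 to 0.775 m from the base axis. Payload 14.6 kg.
Tool frame: the origin (TCP) lies on the centre line of the jaws, within the pads' length; the fingertips stand 19 mm ahead of it and the grasp point (between the pads) is the TCP; y points along the fingers, x is the direction in which the jaws open and shut, and the axes are right-handed (so a half turn about y gives the same grasp; the last joint's range is limited). The gripper opens to 94 mm and grips with 3 to 60 N. Pads are 16 mm wide; open, the fingers measure 119 mm over their backs; the gripper's body (75 mm by 177 mm) begins 78 mm behind the grasp point.
Start: joints at [-1.388, 0.3, 1.521, -0, 1.321, -0.067], TCP at [0.136, -0.533, 0.224] pointing down, gripper open.
Joint ranges: [-3.03, 3.03], [-0.79, 2.21], [0.23, 2.52], [-1.04, 4.18], [0, 3.07], [-2.55, 2.55]. Speed limits (rad/s): [2.22, 2.22, 2.57, 3.14, 3.14, 3.14].

## Interface

Orientations are given as [roll, pitch, yaw] about the fixed x, y, z axes, in that order (R = Rz(yaw) Ry(pitch) Rx(roll)).
In Python, from station import ctrl, optics gives the robot as it stands.
- The arm moves only by the tool jog_arm, never from a script. Its argument "targets" is a list of rows, each a list of 3 entries, a list of its own where there are three numbers: the finger opening in cm, from 0 to 9.4, then the shift along the tool's x, y, z in cm, then the turn about the tool's y in rad. A call has 1 to 10 rows; each row is the pose to reach, as a shift and turn from the pose commanded when the call began, along the tool's axes at that moment; what a row does not reach only later rows make up. A row lasts 1/10 s, in which the tool goes at most 50 mm and 8.59 degrees, less where a joint would pass 70% of its speed; a pose out of reach is approached as far as the arm can. A call with a gripper value outside its range is refused whole. The fingers move at their own pace and stop on an object; "grip_force" is the grip in N (left out, the last holds). Time passes only in rows, so rows that repeat a pose let the fingers close. It gives the time, the measured TCP pose, the force and the opening at its end, in the units of the state.
- ctrl.get_obs(): the state, without advancing time (a new reading comes with each control period).
- optics.camera(name): name is "side" or "top"; returns a dict with "img" (400x640x3 uint8, red, green, blue), "range_z" (400x640 float32, m along the optical axis (not along the pixel's ray), 0 where there is no reading), "camera_matrix" (3x3 intrinsics, pixels), "k1" (the pictures are not rectified: a ray, as slopes to the right and down, at radius r is drawn at 1 + k1 r^2 times it, then the intrinsics apply), "world_to_cam" (4x4, takes a point from world to camera coordinates). Camera axes: x right, y up, looking along -z (the intrinsics and any distortion apply to the point x, -y, -z); pixel columns grow to the right and rows downward; lengths in m; the calibration is good to about 2 mm. A picture is of the moment at which its call begins.
- ctrl.hand_in(): hands the job in, once; it reports no verdict.
The state is a dict: "time_s": time; "qpos": joint angles; "joint_vel": joint speeds; "tau": joint torques, N m; "ee_pos": TCP position; "eef_rot": TCP orientation; "force": force on the tool from outside, world axes, zero at the start; "moment": the same for the moment, N m; "grip_width": finger opening in m.
Only numpy, scipy, OpenCV 4.12 (cv2) and the standard library are available. Lean on these libraries where they do the work, as an engineer would, in place of code of your own. Each camera call takes 0.05 s, during which the arm holds its last target. There are 200 camera calls.

## Task

Turn the sample turntable, by pushing one or more of its three long arms sideways with the fingers, until the tall wide-capped tube stands squarely in front of the reader's window; then leave it at rest and move clear. Turn it gently and only push the arms: do not grip them, do not touch the tubes or their cups, lift nothing, and leave the other things on the bench where they are.

Things in the scene. Friction and masses are not known exactly. Their poses are not given: they have to be found in the camera images.
- stand: Fixed stand of the turntable with its reader. Origin: on the turning axis at bench level; its x axis points to the reader. Round grey foot (radius 70, height 22 mm) and a foot bar, 10 mm high, along +x to a white post at x = 180 to 210 mm (45 mm wide), whose bridge (45 mm wide, 135 to 157 mm above the bench) reaches inward over the arms. A gripper does not fit under it.
- reader (a point): Centre of the reader's dark window (26 x 30 mm, facing the turning axis), 74 mm from the axis, 108 mm above the bench, on the stand's +x axis. The white reader head behind it hangs from the bridge: 75 to 105 mm from the axis, 45 mm wide, underside 87 mm above the bench; the turning arms pass under it.
- read_spot (a point): Point in front of the reader's window where the tube's axis must stand: 50 mm from the turning axis on the stand's +x axis, 80 mm above the bench.
- turntable (a joint): Angle of the turntable about its vertical axis, rad, 0 at the start of the run, growing anticlockwise seen from above. Turns endlessly either way, no detents; it has friction of about 0.12 N m, so an arm needs 1 to 2 N at 120 mm and it stops by itself at once when no longer pushed.
- arms: The three aluminium turning arms, in one piece with the turntable. Origin: on the turning axis, 64 mm above the bench. Level bars reaching out to 140 mm from the axis, at +30, +150 and +270 degrees (anticlockwise from above) from this body's x axis; each 12 mm wide, from 52 to 76 mm above the bench, with free space beneath beyond 75 mm from the axis (only the foot bar lies there).
- cups: Ring of six grey tube cups on a disc (radius 66 mm), in one piece with the turntable. Origin: on the turning axis, 24 mm above the bench; cup centres 50 mm from the axis at 0, 60, .. 300 degrees from its x axis (the arms lie midway between cups); cups 25 mm outside diameter, rims 70 mm above the bench. Not to be touched.
- tall_tube: The tall tube: glass, 16 mm diameter, 92 mm long, with a white cap 30 mm wide (the only wide one), standing loose in one of the cups; its top is 126 mm above the bench. Origin: centre of its underside, 34 mm above the bench; z axis up along the tube.
- short_tube1: A short tube: glass, 16 mm diameter, 62 mm long, white cap 18 mm wide, standing loose in another cup, top 96 mm above the bench. Origin: centre of its underside; z up.
- short_tube2: The second short tube, the same as the first.
- jar: Bystander: amber glass jar, 56 mm diameter, 85 mm high, loose. Origin: centre of its underside.
- beaker: Bystander: open clear plastic beaker, 66 mm diameter, 85 mm high, loose. Origin: centre of its underside.
- carton: Bystander: small cardboard medicine carton 60 x 90 x 50 mm high, loose. Origin: centre of its underside.
- rack: Bystander: grey tube rack 90 x 200 mm, 55 mm high, with tubes up to 100 mm above the bench, loose. Origin: centre of its underside.
Mind the look-alikes: they are no part of the job. Leave any red look-alike of the tall_tube alone.

How it is judged:
By the outcome, as a careful person would: the job done as asked, in the order asked, and still so for the second after the job is handed in, with the robot touching nothing.
It also fails if it takes over 51 s, if anything falls off the work surface, if the arm or the gripper's body presses on something with over 40 N, if the wrist force passes 120 N, or if a joint passes its speed limit or range.

## Working session

There is one attempt and no reset: what is moved stays moved. The work goes in short steps, Python scripts to look and compute and a tool call to move; the robot and the scene stay as the last step left them, time stands still between calls to the robot, and variables do not carry over. Pictures are saved under pics/ and viewed, about 8 in all and at most 12, crops included, and the job is handed in when it is done.

Besides the shell and the picture viewer there is one more tool, called by a JSON object that holds its "api" and its "payload". jog_arm: Moves the arm, as the interface text tells. Its arguments: {"type":"object","properties":{"targets":{"type":"array","items":{"type":"array"}},"grip_force":{"type":"number"}},"required":["targets"]}

```bash
mkdir -p pics; cat > h.py <<'E'
import numpy as np, cv2
from station import ctrl, optics
def cam(n):
    return optics.camera(n)
def save(c,f,box=None,s=1):
    im=c["img"][:,:,::-1]
    if box: x0,y0,x1,y1=box; im=im[y0:y1,x0:x1]
    cv2.imwrite("pics/"+f,cv2.resize(im,None,fx=s,fy=s,interpolation=cv2.INTER_CUBIC))
def cloud(c):
    """world xyz for each pixel, HxWx3"""
    K=np.array(c["camera_matrix"]);h,w=c["range_z"].shape
    u,v=np.meshgrid(np.arange(w),np.arange(h))
    p=np.stack([u,v],-1).reshape(-1,1,2).astype(float)
    r=cv2.undistortPoints(p,K,np.array([c["k1"],0,0,0.])).reshape(h,w,2)
    z=c["range_z"]; P=np.stack([r[...,0]*z,-r[...,1]*z,-z,np.ones_like(z)],-1)
    X=P@np.linalg.inv(np.array(c["world_to_cam"])).T
    X=X[...,:3]; X[z==0]=np.nan
    return X
E
python3 - <<'E'
from h import *
for n in("top","side"):
    c=cam(n); save(c,n+"0.png"); np.savez(n+"0.npz",**c)
    print(n,c["k1"],np.linalg.inv(c["world_to_cam"])[:3,3])
o=ctrl.get_obs();print(o)
E
```

```text
top -0.026926294523689363 [0.39717538 0.00458017 1.38531104]
side 0.04640304128750131 [0.03933456 0.72092681 1.17951956]
{'time_s': 0.1, 'qpos': array([-1.38762327e+00,  3.00396591e-01,  1.52155834e+00, -3.40091688e-05,
        1.32071681e+00, -6.66214667e-02]), 'joint_vel': array([-2.16272132e-03, -4.55926422e-05, -3.91888436e-03,  1.10347393e-03,
        5.37907947e-04, -3.26450550e-04]), 'tau': array([ 8.85029931e-04, -5.32644796e+01, -3.53282976e+01,  7.09212665e-02,
        2.35120731e-02, -6.67363543e-05]), 'ee_pos': array([ 0.13589707, -0.53270189,  0.22393681]), 'eef_rot': array([-1.57075736e+00,  1.07889429e-03, -1.32099335e+00]), 'force': array([ 0.40327647,  1.17216651, -0.2299851 ]), 'moment': array([0.04103257, 0.00061472, 0.01528564]), 'grip_width': 0.09391755040703238}
```

View pics/top0.png

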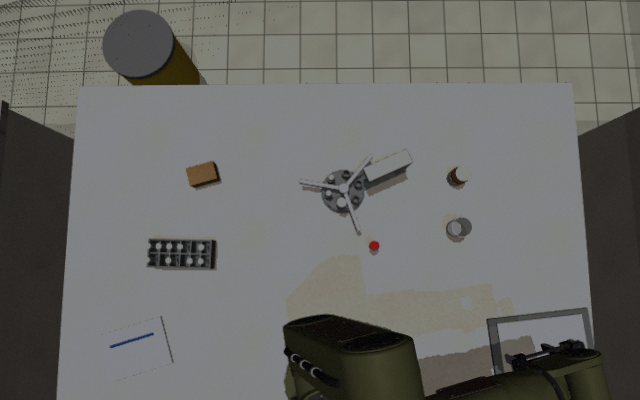

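View pics/side0.png

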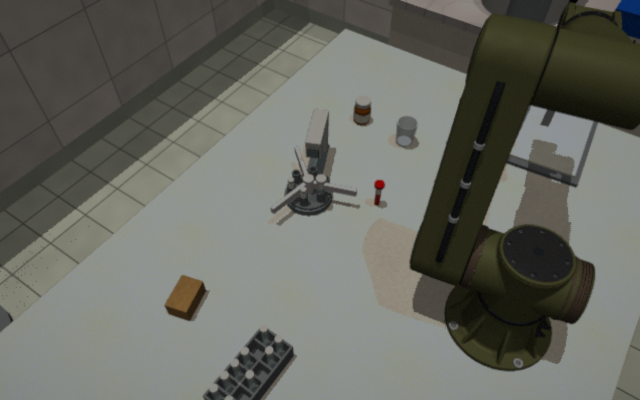

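The top view shows the turntable at about (343,190), with the bridge to its upper right at (388,165). The arm tips are near (302,183), (369,158) and (358,233). A red look-alike stands at (374,246). White cap candidates are at (341,202) and nearby on the disc. I'll check these in a close crop and measure them.

```bash
python3 - <<'E'
from h import *
c=dict(np.load("top0.npz")); save(c,"top0c.png",(290,140,420,260),5)
X=cloud(c); 
def reg(lo,hi,m=None):
    u,v=np.meshgrid(np.arange(640),np.arange(400))
    k=(u>285)&(u<425)&(v>135)&(v<260)&(X[...,2]>lo)&(X[...,2]<hi)
    return k
print("bench z",np.nanmedian(X[300:320,230:270,2]), X[235,300])
for lo,hi,nm in[(.045,.085,'arms'),(.088,.103,'short'),(.112,.131,'tall'),(.145,.17,'bridge'),(.012,.03,'disc/foot')]:
    k=reg(lo,hi).astype(np.uint8)
    n,l,s,ce=cv2.connectedComponentsWithStats(k)
    for i in range(1,n):
        if s[i,4]>4:
            P=X[l==i]; print(nm,s[i],P.mean(0).round(4),np.ptp(P,axis=0).round(3),np.median(P[:,2]).round(4), c["img"][l==i].mean(0).round())
k=reg(.145,.17);P=X[k][:,:2];print("bridge rect",cv2.minAreaRect((P*1000).astype(np.float32)),cv2.boxPoints(cv2.minAreaRect((P*1000).astype(np.float32))))
c=dict(np.load("side0.npz")); save(c,"side0c.png",(260,100,400,220),5)
X=cloud(c)
for b,nm in[((.112,.131),'tall'),((.088,.103),'short')]:
    k=((X[...,2]>b[0])&(X[...,2]<b[1])&(X[...,0]>.3)&(X[...,0]<.75)&(abs(X[...,1])<.2)).astype(np.uint8)
    n,l,s,ce=cv2.connectedComponentsWithStats(k)
    for i in range(1,n):
        if s[i,4]>4:
            P=X[l==i]; print('side',nm,s[i],P.mean(0).round(4),np.ptp(P,axis=0).round(3))
E
```

```text
bench z 0.001588519024001922 [0.45719534 0.07873588 0.00245384]
arms [345 154  28  32 161] [ 0.6566 -0.1089  0.0754] [0.098 0.087 0.026] 0.0759 [118. 119. 122.]
arms [396 168  11   6  19] [ 0.655  -0.239   0.0625] [0.011 0.028 0.037] 0.0636 [46. 45. 44.]
arms [342 170   8   9  42] [ 0.6453 -0.0666  0.0636] [0.023 0.022 0.03 ] 0.0679 [46. 46. 46.]
arms [299 177  62  55 419] [ 0.573  -0.0314  0.0743] [0.17  0.187 0.039] 0.0758 [103. 103. 105.]
arms [354 180   8   9  40] [ 0.6132 -0.1049  0.0656] [0.024 0.022 0.03 ] 0.0692 [46. 46. 46.]
arms [324 192   8   8  29] [ 0.5745 -0.0102  0.0676] [0.02  0.022 0.033] 0.0687 [53. 52. 52.]
arms [351 196   9   8  35] [ 0.5644 -0.0951  0.0664] [0.022 0.024 0.027] 0.0695 [49. 49. 49.]
arms [336 205   6   5  12] [ 0.5397 -0.0435  0.0635] [0.011 0.015 0.028] 0.0664 [41. 41. 41.]
short [328 175   6   6  29] [ 0.6294 -0.0195  0.0955] [0.015 0.016 0.012] 0.0956 [109. 110. 111.]
short [342 184   4   3   5] [ 0.6072 -0.0587  0.0904] [0.006 0.009 0.004] 0.0897 [128. 130. 135.]
short [344 185   4   8  12] [ 0.594  -0.0661  0.0901] [0.022 0.01  0.005] 0.0902 [
[... 1946 characters left out ...]
5917969, 142.99534606933594), 23.67319107055664) [[ 603.85864 -128.67052]
 [ 661.27405 -259.63287]
 [ 703.2433  -241.23311]
 [ 645.8279  -110.27075]]
side tall [305 147  17   8  72] [ 0.6281 -0.1276  0.1205] [0.041 0.031 0.019]
side tall [316 175  10  10  89] [ 0.5491 -0.0461  0.1235] [0.03  0.031 0.017]
side short [306 153  16   6  47] [ 0.6288 -0.1278  0.0959] [0.041 0.03  0.015]
side short [288 177   6   7  31] [ 0.6315 -0.0182  0.0939] [0.018 0.017 0.011]
side short [374 180  11   9  68] [ 0.4229 -0.1478  0.0906] [0.03  0.028 0.009]
side short [318 185   6   5  22] [ 0.5479 -0.0439  0.0951] [0.013 0.012 0.014]
side short [300 187   7   7  32] [ 0.5821 -0.0093  0.0936] [0.018 0.017 0.01 ]
```

View pics/top0c.png

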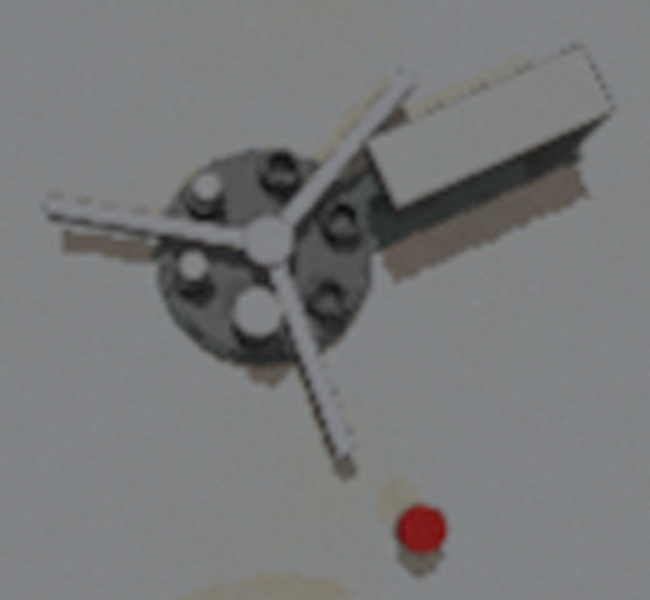

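View pics/side0c.png

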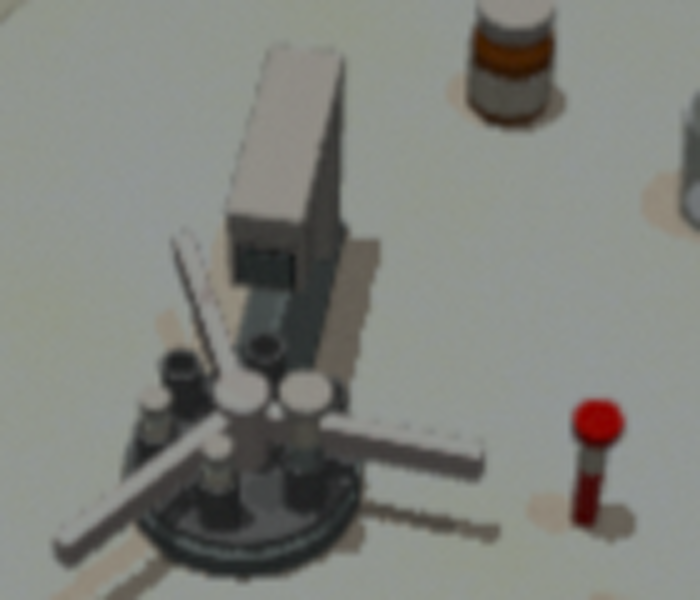

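Identity check. In the side crop the only wide white cap on a tube is at (305,390), which is world (0.548,-0.047) with its top at 126 mm. The hub disc is at (242,390) and only 90 mm high. The two 18 mm caps are short tubes, and the red tube is a look-alike. Next I'll fit the axis and arms and plan the finger path.

```bash
cat >> h.py <<'E'
from scipy.optimize import least_squares
def fitarms(X,th0,c0=(.598,-.058),fixc=None):
    """fit turning axis and arm angle (mod 120 deg) to arm-top points"""
    p=X[(X[...,2]>.071)&(X[...,2]<.081)]; r=p[:,:2]-c0; d=np.hypot(*r.T); p=p[(d>.035)&(d<.138),:2]
    def res(q):
        c=q[1:] if fixc is None else np.array(fixc); r=p-c
        a=q[0]+np.deg2rad([0,120,240]); n=np.stack([-np.sin(a),np.cos(a)]); t=np.stack([np.cos(a),np.sin(a)])
        e=r@n; s=r@t; e=np.where(s>0,e,9); return np.min(np.abs(e),1)*1e3*np.sign(np.take_along_axis(e,np.abs(e).argmin(1)[:,None],1)[:,0])
    s=least_squares(res,[np.deg2rad(th0),*c0],loss='soft_l1',f_scale=3)
    return np.rad2deg(s.x[0]),s.x[1:],len(p),np.median(abs(s.fun))
E
python3 - <<'E'
from h import *
for n in("top","side"):
    X=cloud(dict(np.load(n+"0.npz"))); a,c,k,m=fitarms(X,80); print(n,a,c,k,m)
    for b in((.6479,.5479,-.0486),): print("tube ang top",np.rad2deg(np.arctan2(-.0486-c[1],.5479-c[0])),np.hypot(-.0486-c[1],.5479-c[0]))
    u=np.array([682.3,-250.4])/1e3-c; print("reader ang via outer end",np.rad2deg(np.arctan2(u[1],u[0])),np.hypot(*u))
    u=np.array([624.8,-119.5])/1e3-c; print("inner",np.rad2deg(np.arctan2(u[1],u[0])),np.hypot(*u))
o=ctrl.get_obs(); y=o["eef_rot"][2]; p=o["ee_pos"]
ex=np.array([np.cos(y),np.sin(y)]);ez=np.array([-np.sin(y),np.cos(y)])
C=np.array([.598,-.058])
def wp(arm,gap=0,r=.12):
    t=np.deg2rad(arm); n=np.array([np.sin(t),-np.cos(t)]); rad=np.array([np.cos(t),np.sin(t)])
    off=.006+.0125*abs(ex@n)+.008*abs(ez@n)+gap
    return C+r*rad+n*off
for arm,g in[(80,.04)]+[(a,0) for a in range(80,206,4)]:
    w=wp(arm,g); d=(w-p[:2])*100; print(arm,w.round(3),"dx,dz cm",(d@ex).round(2),(d@ez).round(2))
E
```

```text
top 79.63578299061139 [ 0.59647065 -0.05792458] 410 3.569078285140936
tube ang top 169.1325893072834 0.04945761480206494
reader ang via outer end -65.96677421641087 0.21074501969198117
inner -65.29398985649414 0.06777967252883957
side 79.70316624107213 [ 0.59921358 -0.05596891] 420 3.5676687699835044
tube ang top 171.82787998564842 0.051839986604014315
reader ang via outer end -66.86148165109654 0.21143982770194208
inner -68.06345019297562 0.06848988162434949
80 [0.676 0.05 ] dx,dz cm -43.1 66.78
80 [0.637 0.057] dx,dz cm -44.75 63.13
84 [0.628 0.059] dx,dz cm -45.21 62.35
88 [0.619 0.061] dx,dz cm -45.61 61.53
92 [0.61  0.063] dx,dz cm -45.95 60.68
96 [0.601 0.063] dx,dz cm -46.22 59.8
100 [0.592 0.063] dx,dz cm -46.43 58.9
104 [0.583 0.062] dx,dz cm -46.57 57.98
108 [0.575 0.061] dx,dz cm -46.64 57.22
112 [0.568 0.059] dx,dz cm -46.67 56.45
116 [0.56  0.057] dx,dz cm -46.66 55.68
120 [0.553 0.054] dx,dz cm -46.59 54.91
124 [0.546 0.051] dx,dz cm -46.47 54.14
128 [0.539 0.048] dx,dz cm -46.3 53.37
132 [0.532 0.044] dx,dz cm -46.08 52.61
136 [0.525 0.039] dx,dz cm -45.8 51.86
140 [0.519 0.034] dx,dz cm -45.47 51.12
144 [0.513 0.029] dx,dz cm -45.09 50.4
148 [0.507 0.023] dx,dz cm -44.66 49.7
152 [0.502 0.017] dx,dz cm -44.18 49.03
156 [0.497 0.01 ] dx,dz cm -43.64 48.38
160 [0.492 0.003] dx,dz cm -43.06 47.77
164 [ 0.488 -0.005] dx,dz cm -42.43 47.2
168 [ 0.485 -0.013] dx,dz cm -41.75 46.67
172 [ 0.482 -0.021] dx,dz cm -41.03 46.19
176 [ 0.48  -0.029] dx,dz cm -40.28 45.76
180 [ 0.478 -0.038] dx,dz cm -39.49 45.38
184 [ 0.477 -0.047] dx,dz cm -38.66 45.06
188 [ 0.476 -0.056] dx,dz cm -37.81 44.8
192 [ 0.477 -0.065] dx,dz cm -36.94 44.6
196 [ 0.477 -0.073] dx,dz cm -36.09 44.46
200 [ 0.479 -0.081] dx,dz cm -35.3 44.38
204 [ 0.48  -0.089] dx,dz cm -34.49 44.35
```

The arm angle is 79.6° in both cameras and the tube is at about 169.6°. The reader is at about −66.3°, so I need a turn of about +124°. I'll push the arm at 80° round to 203.7°, which stays on the side away from the bridge. First I move over, fingers closed, at the present height.

{"api": "jog_arm", "payload": {"targets": [[0,[-2.2,0,3.3],0],[0,[-4.3,0,6.7],0],[0,[-6.5,0,10],0],[0,[-8.6,0,13.4],0],[0,[-10.8,0,16.7],0],[0,[-13,0,20],0],[0,[-15.1,0,23.4],0],[0,[-17.3,0,26.7],0],[0,[-19.4,0,30],0],[0,[-21.5,0,33.4],0]], "grip_force": 20}}

```text
time_s: 1.1
ee_pos: [0.4072, -0.2406, 0.2243]
eef_rot: [-1.571, 0.0, -1.321]
force: [0.9, -0.8, 0.3]
grip_width: 0.0176
```

{"api": "jog_arm", "payload": {"targets": [[0,[-2.2,0,3.3],0],[0,[-4.3,0,6.7],0],[0,[-6.5,0,10],0],[0,[-8.6,0,13.4],0],[0,[-10.8,0,16.7],0],[0,[-13,0,20],0],[0,[-15.1,0,23.4],0],[0,[-17.3,0,26.7],0],[0,[-19.4,0,30],0],[0,[-21.6,0,33.4],0]]}}

```text
time_s: 2.1
ee_pos: [0.6774, 0.0511, 0.224]
eef_rot: [-1.572, 0.0, -1.321]
force: [0.6, -0.9, -0.3]
grip_width: 0.0005
```

{"api": "jog_arm", "payload": {"targets": [[0,[0,0,0],0],[0,[0,0,0],0],[0,[0,0,0],0]]}}

```text
time_s: 2.4
ee_pos: [0.6762, 0.049, 0.2244]
eef_rot: [-1.571, -0.0, -1.322]
force: [-0.0, 0.5, -0.1]
grip_width: 0.0003
```

{"api": "jog_arm", "payload": {"targets": [[0,[0,2,0],0],[0,[0,4,0],0],[0,[0,6,0],0],[0,[0,8,0],0],[0,[0,10,0],0],[0,[0,12,0],0],[0,[0,13.5,0],0],[0,[0,14.7,0],0],[0,[0,14.7,0],0],[0,[0,14.7,0],0]]}}

```text
time_s: 3.4
ee_pos: [0.6769, 0.0496, 0.0782]
eef_rot: [-1.57, -0.0, -1.321]
force: [-0.8, -0.2, 0.4]
grip_width: 0.0003
```

```bash
python3 - <<'E'
from h import *
for n in("top","side"):
    c=cam(n); save(c,n+"1.png",(250,90,450,260),4 if n=="side" else 1); print(n,fitarms(cloud(c),80))
o=ctrl.get_obs();print(o["ee_pos"],o["force"],o["grip_width"])
E
```

```text
top (np.float64(79.38147032209596), array([ 0.59795513, -0.05802394]), 300, np.float64(3.6362446596945293))
side (np.float64(78.92452992449965), array([ 0.5991489 , -0.05413448]), 329, np.float64(4.545283265571771))
[0.67713887 0.04980137 0.07861017] [ 0.16305908 -0.10488852 -0.72389535] 0.00046844235380024064
```

View pics/side1.png

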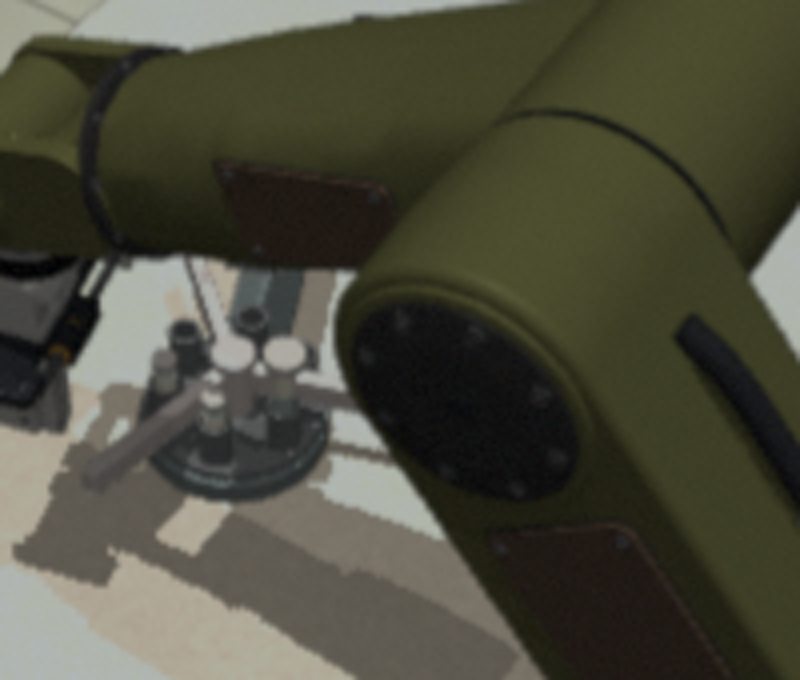

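{"api": "jog_arm", "payload": {"targets": [[0,[-0.6,0,-1.2],0],[0,[-1.1,0,-2.3],0],[0,[-1.4,0,-3],0],[0,[-1.6,0,-3.5],0],[0,[-1.8,0,-3.9],0],[0,[-2.1,0,-4.4],0],[0,[-2.3,0,-4.9],0],[0,[-2.5,0,-5.3],0],[0,[-2.7,0,-5.7],0],[0,[-2.9,0,-6.1],0]]}}

```text
time_s: 4.5
ee_pos: [0.6101, 0.0629, 0.0774]
eef_rot: [-1.571, -0.0, -1.321]
force: [0.5, -1.3, -0.2]
grip_width: 0.0006
```

```bash
python3 - <<'E'
from h import *
c=cam("top"); save(c,"top2.png",(250,90,450,260),3); print(fitarms(cloud(c),90))
o=ctrl.get_obs();print(o["ee_pos"],o["force"],o["time_s"])
E
```

```text
(np.float64(93.68533418165376), array([ 0.59595154, -0.05783133]), 319, np.float64(3.51774626574874))
[0.60956696 0.06306622 0.07734845] [0.08052917 0.43049952 0.0847991 ] 4.55
```

View pics/top2.png

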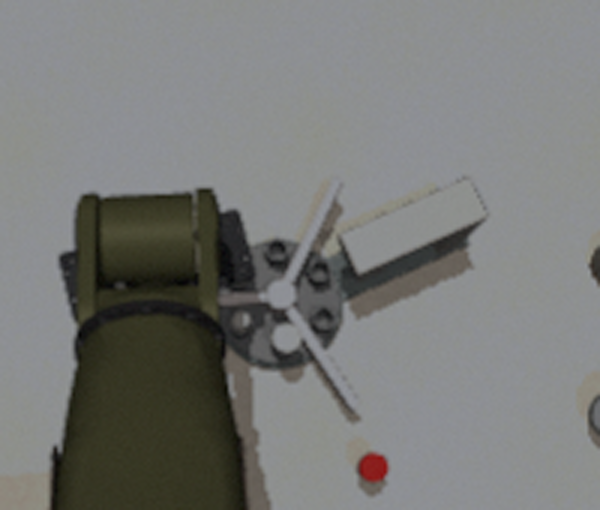

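Contact is good: the arm is at 93.7°, about 1.7° ahead of my table, with the forces low. I'll keep going round the circle.

{"api": "jog_arm", "payload": {"targets": [[0,[-0.2,0,-0.65],0],[0,[-0.4,0,-1.3],0],[0,[-0.5,0,-2],0],[0,[-0.6,0,-2.7],0],[0,[-0.7,0,-3.3],0],[0,[-0.7,0,-3.85],0],[0,[-0.7,0,-4.4],0],[0,[-0.7,0,-5],0],[0,[-0.7,0,-5.4],0],[0,[-0.65,0,-5.8],0]]}}

```text
time_s: 5.55
ee_pos: [0.5523, 0.0547, 0.0775]
eef_rot: [-1.571, 0.0, -1.321]
force: [1.4, -0.1, 0.7]
grip_width: 0.0004
```

{"api": "jog_arm", "payload": {"targets": [[0,[0.1,0,-0.6],0],[0,[0.2,0,-1.15],0],[0,[0.35,0,-1.7],0],[0,[0.5,0,-2.3],0],[0,[0.7,0,-2.85],0],[0,[0.95,0,-3.4],0],[0,[1.2,0,-3.95],0],[0,[1.5,0,-4.5],0],[0,[1.7,0,-4.85],0],[0,[1.9,0,-5.2],0]]}}

```text
time_s: 6.55
ee_pos: [0.5067, 0.0233, 0.0775]
eef_rot: [-1.571, -0.0, -1.321]
force: [1.0, 0.5, -0.0]
grip_width: 0.0002
```

{"api": "jog_arm", "payload": {"targets": [[0,[0.35,0,-0.5],0],[0,[0.75,0,-1],0],[0,[1.15,0,-1.5],0],[0,[1.6,0,-1.95],0],[0,[2.05,0,-2.35],0],[0,[2.55,0,-2.75],0],[0,[3.1,0,-3.15],0],[0,[3.65,0,-3.5],0],[0,[4,0,-3.75],0],[0,[4.4,0,-3.95],0]]}}

```text
time_s: 7.55
ee_pos: [0.4794, -0.0292, 0.0774]
eef_rot: [-1.571, 0.0, -1.321]
force: [0.6, 0.9, 0.3]
grip_width: 0.0003
```

```bash
python3 - <<'E'
from h import *
c=cam("top"); save(c,"top3.png",(250,90,450,260),3); print(fitarms(cloud(c),177))
c=cam("side"); print(fitarms(cloud(c),177))
o=ctrl.get_obs();print(o["ee_pos"],o["force"],o["time_s"])
E
```

```text
(np.float64(174.96622135077627), array([ 0.59697324, -0.05677104]), 244, np.float64(3.8519587530017483))
(np.float64(175.3249445216011), array([ 0.59871641, -0.05632322]), 275, np.float64(3.9141914264964943))
[ 0.47936439 -0.02932298  0.07742197] [-2.82349592e-01  2.23596470e-04 -1.23922592e-01] 7.65
```

View pics/top3.png

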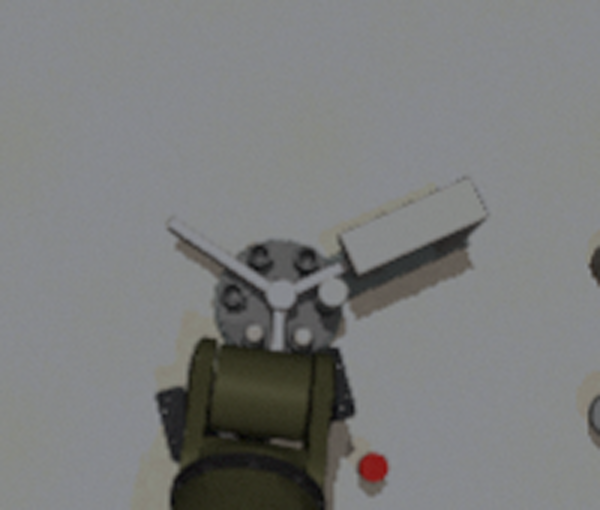

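{"api": "jog_arm", "payload": {"targets": [[0,[0.6,0,-0.3],0],[0,[1.2,0,-0.55],0],[0,[1.8,0,-0.75],0],[0,[2.45,0,-0.95],0],[0,[3.1,0,-1.1],0],[0,[3.7,0,-1.2],0],[0,[4.2,0,-1.3],0],[0,[4.6,0,-1.35],0],[0,[4.8,0,-1.35],0],[0,[4.8,0,-1.35],0]]}}

```text
time_s: 8.65
ee_pos: [0.4783, -0.0789, 0.0774]
eef_rot: [-1.571, -0.0, -1.321]
force: [-0.4, 0.1, -0.5]
grip_width: 0.0004
```

```bash
cat >> h.py <<'E'
def report(th0):
    for n in("top","side"):
        c=cam(n); X=cloud(c); a,ce,k,m=fitarms(X,th0)
        q=X[...,:2]-np.array([.598,-.0572]); r=np.hypot(q[...,0],q[...,1])
        t=X[(r<.068)&(X[...,2]>.1235)&(X[...,2]<.131)]
        print(n,"arm",a.round(2),"c",ce.round(4),k,"cap mid",((t.max(0)+t.min(0))/2).round(4),t.mean(0).round(4),len(t),np.ptp(t,axis=0).round(3))
    o=ctrl.get_obs();print(o["ee_pos"].round(4),o["force"].round(2),o["time_s"])
    return c
E
python3 -c "
from h import *
report(198)"
```

```text
top arm 198.05 c [ 0.5973 -0.0581] 304 cap mid [ 0.6108 -0.1058  0.1271] [ 0.6117 -0.1057  0.1271] 70 [0.027 0.027 0.007]
side arm 198.61 c [ 0.5998 -0.0589] 326 cap mid [ 0.6145 -0.1035  0.127 ] [ 0.6156 -0.1052  0.1256] 41 [0.028 0.028 0.007]
[ 0.4783 -0.0787  0.0774] [0.15 0.75 0.45] 8.75
```

{"api": "jog_arm", "payload": {"targets": [[0,[0.3,0,0],0],[0,[0.6,0,0],0],[0,[0.8,0,0],0],[0,[0.9,0,0],0],[0,[0.9,0,0],0]]}}

```text
time_s: 9.25
ee_pos: [0.4805, -0.0876, 0.0775]
eef_rot: [-1.571, -0.0, -1.321]
force: [0.1, -1.1, 0.1]
grip_width: 0.0005
```

```bash
python3 -c "
from h import *
c=report(203)
X=cloud(c)
m=(X[...,2]>.15)&(X[...,2]<.165)&(X[...,0]>.58)&(X[...,0]<.72)&(X[...,1]<-.09)&(X[...,1]>-.28)
print(cv2.minAreaRect((X[m][:,:2]*1000).astype(np.float32)))
for n in('top','side'):
  X=cloud(dict(np.load(n+'0.npz')))
  m=(X[...,2]>.152)&(X[...,2]<.163)&(X[...,0]>.58)&(X[...,0]<.72)&(X[...,1]<-.09)&(X[...,1]>-.28)
  P=X[m][:,:2]*1000
  r=cv2.minAreaRect(P.astype(np.float32)); v,w=np.linalg.eigh(np.cov(P.T)); print(n,r,np.rad2deg(np.arctan2(*(w[::-1,1]*-np.sign(w[1,1])))), P.mean(0))
save(c,'side4.png',(270,100,370,220),5)
"
```

```text
top arm 203.34 c [ 0.5983 -0.0606] 295 cap mid [ 0.6165 -0.1029  0.1272] [ 0.617  -0.1045  0.1271] 61 [0.027 0.027 0.007]
side arm 202.6 c [ 0.6001 -0.0578] 312 cap mid [ 0.6185 -0.1046  0.1272] [ 0.6181 -0.1039  0.1261] 49 [0.028 0.028 0.007]
[ 0.4805 -0.0875  0.0774] [0.85 0.63 0.28] 9.35
((656.5181274414062, -184.2465362548828), (45.570648193359375, 146.06956481933594), 24.080293655395508)
top ((653.370849609375, -185.02682495117188), (45.46879577636719, 143.08767700195312), 24.107744216918945) -65.93678042139831 [ 653.09691667 -184.75055899]
side ((655.9068603515625, -183.6563720703125), (44.44398498535156, 147.0591278076172), 23.847856521606445) -66.12558149873078 [ 654.37785186 -180.20482519]
```

View pics/side4.png

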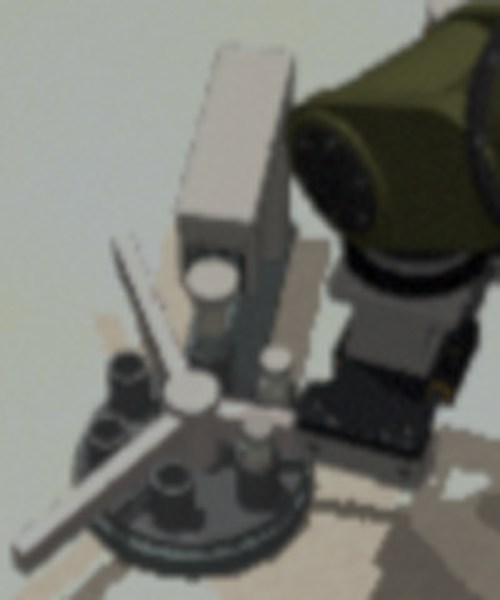

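The side crop shows the wide cap at (212,278) in front of the dark window. The arm fits average about 203.0° and the target is about 203.95°. I'll push 2 mm more, then back off along −x, away from the arm, and raise clear.

{"api": "jog_arm", "payload": {"targets": [[0,[0.1,0,0],0],[0,[0.2,0,0],0],[0,[0.2,0,0],0],[0,[0,0,0],0],[0,[-0.8,0,0],0],[0,[-1.6,0,0],0],[0,[-2.4,0,0],0],[0,[-3,0,0],0],[0,[-3,0,0],0]]}}

```text
time_s: 10.25
ee_pos: [0.4729, -0.0575, 0.0775]
eef_rot: [-1.571, 0.0, -1.32]
force: [0.4, 0.2, -0.2]
grip_width: 0.0007
```

```bash
python3 -c "
from h import *
c=report(204)
"
```

```text
top arm 203.24 c [ 0.597  -0.0576] 335 cap mid [ 0.6167 -0.103   0.1272] [ 0.6164 -0.1042  0.1267] 64 [0.028 0.027 0.007]
side arm 204.02 c [ 0.6001 -0.0585] 310 cap mid [ 0.6186 -0.101   0.1262] [ 0.6187 -0.1014  0.1257] 46 [0.029 0.023 0.005]
[ 0.4732 -0.0582  0.0775] [-0.54  0.19  0.05] 10.35
```

{"api": "jog_arm", "payload": {"targets": [[0,[0,-3,0],0],[0,[0,-6,0],0],[0,[0,-9,0],0],[0,[0,-12,0],0],[0,[0,-15,0],0],[0,[-4,-15,0],0],[0,[-8,-15,0],0],[0,[-12,-15,0],0],[0,[-16,-15,0],0],[0,[-20,-15,0],0]]}}

```text
time_s: 11.35
ee_pos: [0.4232, 0.1366, 0.2276]
eef_rot: [-1.57, -0.0, -1.322]
force: [0.6, -0.2, -0.7]
grip_width: 0.0005
```

```bash
cat > m.py <<'E'
from h import *
for n in("top","side"):
    A=[];B=[];T=[];C=[]
    for i in range(6):
        c=cam(n); X=cloud(c); a,ce,k,m=fitarms(X,204); A.append(a);C.append(ce)
        z=X[...,2]
        M=(z>.152)&(z<.163)&(X[...,0]>.58)&(X[...,0]<.72)&(X[...,1]<-.09)&(X[...,1]>-.28)
        r=cv2.minAreaRect((X[M][:,:2]*1000).astype(np.float32)); B.append([*r[0],r[2]])
        q=X[...,:2]-np.array([.598,-.0572]); M=(np.hypot(q[...,0],q[...,1])<.075)&(z>.123)&(z<.132)
        T.append(cv2.minEnclosingCircle((X[M][:,:2]*1000).astype(np.float32))[0])
    C=np.mean(C,0)*1e3;B=np.mean(B,0);T=np.mean(T,0); b=np.deg2rad(B[2]-90); u=np.array([np.cos(b),np.sin(b)]);v=np.array([-u[1],u[0]])
    print(n,"arms",np.mean(A).round(2),np.std(A).round(2),"c",C.round(1),"bridge",B.round(2),"tube",T.round(1))
    print("  tube rel. bridge line: lateral mm",((T-B[:2])@v).round(2),"along from c",((T-C)@u).round(1),"axis lateral",((C-B[:2])@v).round(2),"arm-implied err deg",(np.mean(A)-30-60*0+120-(B[2]-90)-360).round(2))
print(ctrl.get_obs()["time_s"])
save(c,"side5.png",(250,90,400,220),5)
E
python3 m.py
```

```text
top arms 203.17 0.04 c [596.9 -57.3] bridge [ 653.5  -184.73   23.71] tube [ 616.9 -103.7]
  tube rel. bridge line: lateral mm -0.92 along from c 50.6 axis lateral -0.57 arm-implied err deg -0.55
side arms 203.69 0.15 c [600.  -55.3] bridge [ 684.12 -197.74   10.34] tube [0. 0.]
  tube rel. bridge line: lateral mm -637.53 along from c -162.0 axis lateral -57.16 arm-implied err deg 13.36
11.95
```

View pics/side5.png

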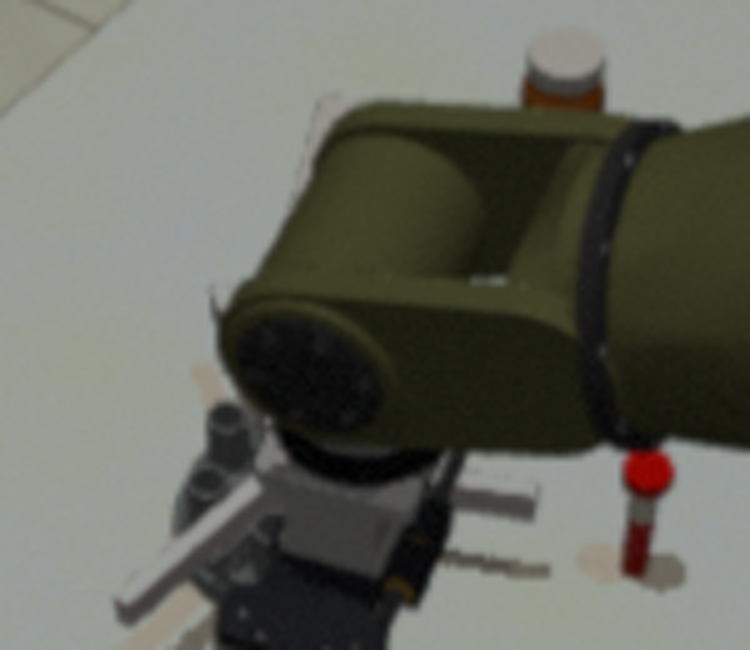

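The arm blocks the side view here, so the side bridge and tube numbers are invalid. The top view is clear: the tube's axis is within 1 mm of the reader's centre line, 50.6 mm from the turning axis, and the angle error is about −0.5°. A last check that the bystanders haven't moved, then I hand in.

```bash
python3 -c "
from h import *
a=dict(np.load('top0.npz'))['img'].astype(int); b=cam('top')['img'].astype(int)
d=abs(a-b).max(2)
for n,(x0,y0,x1,y1) in dict(carton=(180,155,225,192),rack=(140,232,222,275),jar=(440,160,475,190),beaker=(440,212,476,244),red=(366,237,384,256),stand=(385,145,415,185)).items(): print(n,d[y0:y1,x0:x1].mean().round(1),np.percentile(d[y0:y1,x0:x1],98))
o=ctrl.get_obs();print(abs(o['joint_vel']).max(),o['force'],o['time_s'])
print(ctrl.hand_in())
"
```

```text
carton 5.6 9.0
rack 5.0 8.0
jar 5.8 9.0
beaker 5.6 9.0
red 5.9 9.0
stand 5.7 9.0
0.005040633573777998 [-1.51696182  0.32359925  0.12428711] 12.0
the job is handed in; nothing more can be done
None
```

The tall wide-capped tube now stands in front of the reader's window, and the job is handed in at 12.0 s of the 51 s limit. With the fingers closed, I pushed one arm about 124° anticlockwise on the side away from the bridge. I then backed off, raised the gripper and moved clear.

- **Tube position:** from the top camera, the tube is under 1 mm off the reader's centre line and 50.6 mm from the turning axis (50 mm wanted). The angle error is about −0.5°.
- **Side camera:** in the last check the robot blocked its view of the tube and bridge, so those numbers were invalid. Its arm-angle fit, 203.7° (partly hidden too), was about 0.5° from the top camera's 203.2°; the target is 203.7°.
- **Other things on the bench:** the image difference around the carton, rack, jar, beaker, red look-alike and stand was at noise level, so none of them moved.
- **Forces:** the wrist-force readings, taken at the end of each move, stayed at about 2 N or less.

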